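# Lengthen the telescoping egg shelf by one setting

## Robot

A 6-joint arm with a two-finger parallel gripper is mounted at the origin on the work surface. World frame = base frame: x ahead of the robot, y to its left, z up, the work surface at z = 0. Lengths are in mm, angles in rad, forces in N, time in s.
With the tool pointing down it reaches from about 350 to 850 mm from the base axis. Payload 8.1 kg.
Tool frame: the origin (TCP) lies at the very end of the fingers, on their centre line; the grasp point (between the pads) lies r.grip_point_offset behind it (r.grip_point_offset is the distance from the TCP to the grasp point, in mm); z points along the fingers, y is the direction in which the jaws open and shut (so a half turn about z gives the same grasp; the last joint's range is limited). The gripper opens to 93 mm and grips with 3 to 60 N. Pads are 15 mm wide; open, the fingers measure 128 mm over their backs; the gripper's body (75 mm by 188 mm) begins 65 mm behind the grasp point.
Start: joints at [1.205, 0.13, 1.488, -0, 1.523, -0.085], TCP at [166.253, 576.511, 218.635] pointing down, gripper open.
Joint ranges: [-2.96, 2.96], [-0.89, 2.26], [0.02, 2.5], [-1.34, 4.48], [0, 2.73], [-2.66, 2.66]. Speed limits (rad/s): [2.39, 2.39, 2.79, 3.14, 3.14, 3.14].

## Interface

Orientations are given as a unit quaternion [w, x, y, z].
In Python, from rig import r gives the robot as it stands.
- The arm moves only by the shell command python3 -m crank 'ROWS'. ROWS is JSON, a list of rows, each an object with "grip": the gripper's target within -1 to 1 (fully open at 1, half-way at 0, shut at -1); "slide": the shift along the tool's x, y, z in m, a list of three; "spin": the turn about the tool's z in rad. A call has 1 to 8 rows; each row is the pose to reach, as a shift and turn from the pose commanded when the call began, along the tool's axes at that moment; what a row does not reach only later rows make up. A row lasts 1/10 s, in which the tool goes at most 50 mm and 8.59 degrees, less where a joint would pass 70% of its speed; a pose out of reach is approached as far as the arm can. A call with a gripper value outside its range is refused whole. The fingers move at their own pace and stop on an object; the grip force is fixed at half the most. Time passes only in rows, so rows that repeat a pose let the fingers close. It gives the time, the measured TCP pose, the force and the opening at its end, in the units of the state.
- r.get_state(): the state, without advancing time (a new reading comes with each control period).
- r.get_image(name): name is "side" or "top" or "wrist"; returns a dict with "image" (420x560x3 uint8, red, green, blue), "fx", "fy", "cx", "cy" (pixels), "R" (3x3) and "t" (3): a world point X has camera coordinates R X + t; the wrist camera has in their place "hand_eye" (4x4, takes a point from camera to tool coordinates, whose origin is the TCP and whose axes are the flange's). Camera axes: x right, y down, z forward; pixel columns grow to the right and rows downward; lengths in mm; the calibration is good to about 2 mm. A picture is of the moment at which its call begins: read the wrist's pose just before it. There is no depth.
- r.sign_off(): hands the job in, once; it reports no verdict.
The state is a dict: "clock": time; "joint_positions": joint angles; "joint_velocities": joint speeds; "tau": joint torques, N m; "tcp_pos": TCP position; "ee_rot": TCP orientation; "contact_force": force on the tool from outside, world axes, zero at the start; "wrist_torque": the same for the moment, N m; "opening": opening from 0.0 (shut) to 1.0 (fully open).
Only numpy, scipy, OpenCV 4.12 (cv2) and the standard library are available. Lean on these libraries where they do the work, as an engineer would, in place of code of your own. Each camera call takes 0.05 s, during which the arm holds its last target. There are 200 camera calls.

## Task

Make the walnut egg shelf one setting longer: squeeze in the two spring buttons on the sides of its steel tube, slide the sleeve with the end board away from the egg cooker until both buttons click out through the holes of the black stop collar, then let go. Work gently: once it has clicked do not force it further, keep the egg cup standing on the end board, and leave the other things alone.

Things in the scene. Friction and masses are not known exactly. Their poses are not given: they have to be found in the camera images.
- shelf: Fixed half of an extendable walnut shelf, firm on the counter. Origin on the counter under the point between the two buttons; z up; x level, the way the shelf lengthens (away from the egg cooker). Board 180 mm wide, top 100 mm up, from x = -360 to -130 mm; mint egg cooker on it, 140 mm across, at x = -275 mm, top 236 mm up. A square inner tube runs out along x, axis 91 mm up.
- buttons (a point): Point midway between the two spring buttons, on the tube axis, fixed to the inner tube. The buttons are brass balls 12 mm across, on the two sides (+y, -y) of the tube; they start out through the sleeve's first holes, 5 mm proud of it (36 mm over both). A spring of 1 N (out) to 2 N (flush) pushes each out. More than 12 N of load on either button (about 24 N of pull on a locked sleeve) damages it.
- sleeve: Sliding steel sleeve, 26 x 26 mm, 91 mm up, slides only along x. Origin on its axis at its first pair of 14 mm side holes; axes as the shelf's. Side ribs 4 mm high at x = -16.5 and 16.5 mm leave 30 mm for the fingers to squeeze the buttons flush and carry the sleeve. Squeezed flush, a pull of about 10 to 16 N takes the buttons under the wall; sliding then takes 2 to 5 N. Unsqueezed it is locked.
- sleeve_root (a point): The sleeve's end nearer the egg cooker, on its axis, 90 mm behind the sleeve's origin. A black stop collar, 21 mm long, 33 mm wide, is clamped round the sleeve near here; its 14 mm side holes lie 40 to 66 mm behind the first holes (unmeasured). Slid out that far, the buttons pop out through it, 1.5 mm proud of it; the sleeve is then locked hard, with 1 mm of play each way.
- end_board (a point): Centre of the top of the walnut end board, 110 (x) x 180 (y) mm, 18 mm thick, top 100 mm above the counter, fixed to the sleeve and moving with it; 150 mm ahead of the sleeve's origin. A fitting 36 mm high joins it to the sleeve from 80 mm on.
- cup_a_mid (a point): Blue-grey stoneware egg cup standing loose on the end board, 58 mm high, 49 mm across; this point is its centre, 29 mm above its foot; z is its upright axis.
- cup_b_mid (a point): Sand-coloured stoneware egg cup on the counter, same size, not to be moved; its centre.
- topper: Metal egg topper standing on the fixed board near its sleeve end, 38 mm across, 108 mm high; origin at the centre of its foot. Not to be moved.
- tongs: Silicone-tipped tongs lying on the counter, about 220 mm long. Not to be moved.
- salt: Glass salt jar on the counter, 42 mm across, 85 mm high. Not to be moved.
- plate: White plate lying on the counter, 150 mm across. Not to be moved.
Mind the look-alikes: they are no part of the job. Leave any pink or purple look-alike of the part that bears cup_a_mid alone.

How it is judged:
By the outcome, as a careful person would: the job done as asked, in the order asked, and still so for the second after the job is handed in, with the robot touching nothing.
It also fails if it takes over 43 s, if anything falls off the work surface, if the arm or the gripper's body presses on something with over 40 N, if the wrist force passes 120 N, or if a joint passes its speed limit or range.

## Working session

There is one attempt and no reset: what is moved stays moved. The work goes in short steps, Python scripts to look and compute and a shell command to move; the robot and the scene stay as the last step left them, time stands still between calls to the robot, and variables do not carry over. Pictures are saved under pics/ and viewed, about 8 in all and at most 12, crops included, and the job is handed in when it is done.

```bash
ls; mkdir -p pics
python3 - <<'E'
from rig import r
import cv2,numpy as np
print(r.get_state(), r.grip_point_offset)
for n in("top","side"):
    d=r.get_image(n); cv2.imwrite(f"pics/{n}0.png",d["image"][...,::-1]); print(n,{k:np.round(v,4).tolist() for k,v in d.items() if k!="image"})
E
```

```text
pics
{'clock': 0.0, 'joint_positions': array([ 1.20461776e+00,  1.31184414e-01,  1.48929103e+00, -3.00423617e-06,
        1.52300417e+00, -8.53781361e-02]), 'joint_velocities': array([ 1.62440696e-03,  1.25717853e-03,  7.20462954e-05, -7.04966288e-04,
        7.12079789e-04, -1.39602415e-04]), 'tau': array([-1.59922674e-03, -5.59859347e+01, -4.91740358e+01,  7.65606528e-02,
        3.59778351e-02, -2.19912135e-04]), 'tcp_pos': array([166.03276023, 575.96444764, 217.56712076]), 'ee_rot': array([-2.09750065e-04,  1.39939271e-01,  9.90159639e-01, -9.19871121e-04]), 'contact_force': array([ 0.82666917,  0.74215707, -0.03103245]), 'wrist_torque': array([ 0.02371774, -0.02704566,  0.07477679]), 'opening': 0.9975607732785254} 18.8
top {'fx': 412.2822, 'fy': 412.2822, 'cx': 275.1599, 'cy': 205.2101, 'R': [[0.0176, -0.9998, -0.0011], [-0.9913, -0.0173, -0.1306], [0.1305, 0.0034, -0.9914]], 't': [129.9545, 600.4717, 892.605]}
side {'fx': 444.4278, 'fy': 444.4278, 'cx': 276.023, 'cy': 203.9746, 'R': [[-0.9959, -0.0882, -0.0223], [-0.0394, 0.6388, -0.7684], [0.082, -0.7643, -0.6396]], 't': [594.1992, 17.9139, 998.1399]}
```

View pics/top0.png

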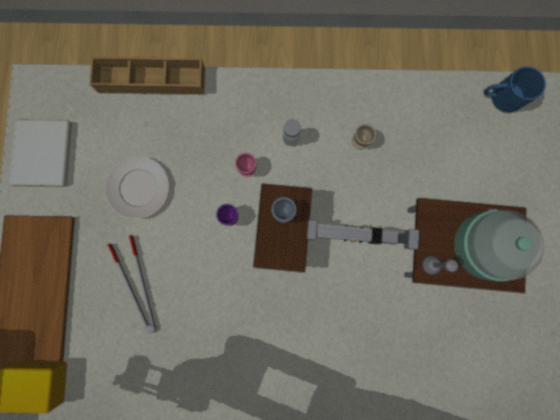

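View pics/side0.png

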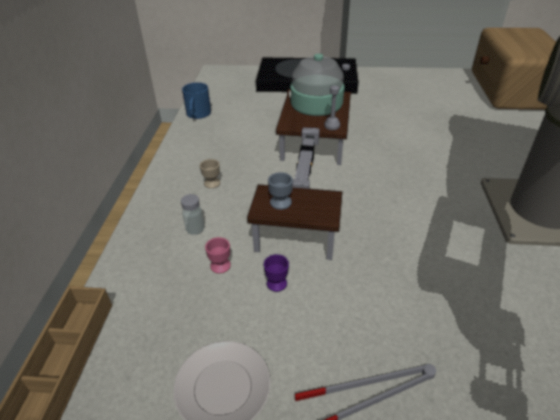

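The top view shows the fixed board with the cooker (470,245), the sleeve (313–385, ~234), a black collar (377,236), and the end board (283,228) with the blue-grey cup (284,210). Look-alikes of cup_a are pink (246,164), purple (228,215) and sand-coloured cup_b (364,136). The walnut-coloured board at (35,290) could pass for the end board. I choose the sleeve between the cooker board and the board bearing the blue-grey cup, and check it in a close crop.

```bash
cat > h.py <<'E'
import numpy as np,cv2
from rig import r
def ray(d,u,v,z):
    R,t=np.array(d["R"]),np.array(d["t"]); c=-R.T@t
    w=R.T@np.array([(u-d["cx"])/d["fx"],(v-d["cy"])/d["fy"],1]); return c+w*(z-c[2])/w[2]
def proj(d,X):
    q=np.array(d["R"])@X+d["t"]; return d["fx"]*q[0]/q[2]+d["cx"],d["fy"]*q[1]/q[2]+d["cy"]
E
python3 - <<'E'
from h import *
d=r.get_image("top"); im=d["image"]
hsv=cv2.cvtColor(im,cv2.COLOR_RGB2HSV)
m=cv2.inRange(hsv,(0,60,15),(18,255,120))
for c in cv2.findContours(m,0,2)[0]:
    if cv2.contourArea(c)>1500:
        b=cv2.boxPoints(cv2.minAreaRect(c)); P=np.array([ray(d,u,v,100) for u,v in b])
        print(b.round(1).tolist(),P.round(1)[:,:2].tolist(),P.mean(0).round(1),[np.linalg.norm(P[i]-P[i-1]).round(1) for i in range(4)])
k=im[195:275,300:430]
cv2.imwrite("pics/crop.png",cv2.resize(cv2.convertScaleAbs(k,alpha=1.5)[...,::-1],None,fx=6,fy=6,interpolation=cv2.INTER_CUBIC))
E
```

```text
[[-2.200000047683716, 366.0], [0.6000000238418579, 214.8000030517578], [73.30000305175781, 216.1999969482422], [70.5, 367.29998779296875]] [[254.4, 692.1], [559.6, 718.4], [559.4, 565.1], [254.4, 545.8]] [407.  630.3 100. ] [np.float64(146.3), np.float64(306.3), np.float64(153.4), np.float64(305.6)]
[[409.1000061035156, 281.79998779296875], [416.79998779296875, 197.60000610351562], [531.5, 208.0], [523.9000244140625, 292.29998779296875]] [[435.7, -138.6], [611.6, -159.2], [593.5, -400.5], [418.7, -373.7]] [ 514.9 -268.   100. ] [np.float64(235.7), np.float64(177.1), np.float64(242.0), np.float64(176.9)]
[[253.0, 266.8999938964844], [260.6000061035156, 183.3000030517578], [312.0, 188.0], [304.3999938964844, 271.6000061035156]] [[460.4, 183.9], [636.5, 172.0], [628.4, 62.7], [452.7, 77.3]] [544.5 124.  100. ] [np.float64(106.8), np.float64(176.5), np.float64(109.7), np.float64(176.2)]
[[89.5999984741211, 91.80000305175781], [90.5, 54.5], [204.3000030517578, 57.20000076293945], [203.39999389648438, 94.4000015258789]] [[833.9, 551.5], [920.3, 556.2], [918.4, 303.3], [832.2, 301.7]] [876.2 428.2 100. ] [np.float64(249.8), np.float64(86.5), np.float64(253.0), np.float64(86.3)]
```

View pics/crop.png

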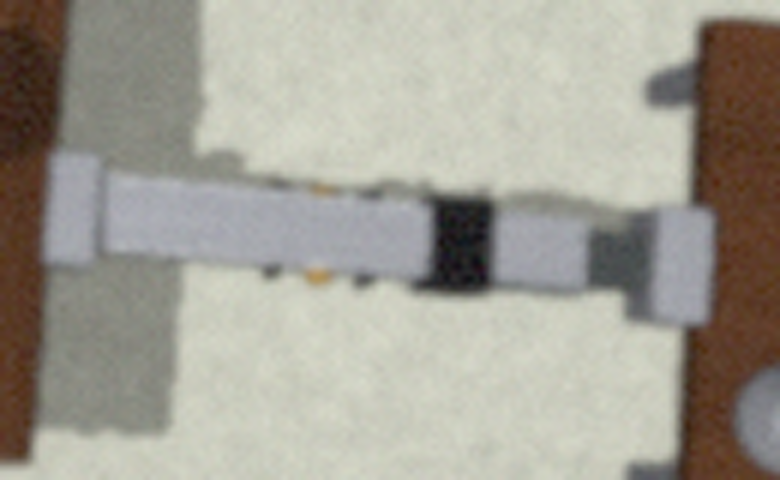

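The crop shows the sleeve with brass buttons at about (353.2, 226.3) and (353, 241), dark ribs either side, and the black collar centred at about (377, 235.5). This is the right part.

Run:
```python
from h import *
from scipy.spatial.transform import Rotation as Ro
d=r.get_image("top"); 
c=lambda u,v:((u+.5)/6-.5+300,(v+.5)/6-.5+195)
B1=ray(d,*c(320,189),91);B2=ray(d,*c(318,276),91);B=(B1+B2)/2
print("buttons",B,np.linalg.norm(B1-B2))
E0=np.array([544.5,124,100]);print("to endboard",np.linalg.norm((E0-B)[:2]),"angle",np.degrees(np.arctan2(*(E0-B)[1::-1])))
e=np.array([628.4,62.7])-[452.7,77.3]; print("edge normal angle",np.degrees(np.arctan2(e[0],-e[1])))
e=np.array([435.7,-138.6])-[611.6,-159.2]; print(np.degrees(np.arctan2(-e[0],e[1])))
Ca,Cb=[ray(d,*c(u,240),107) for u in(432,492)]
print("collar dist ends",[np.linalg.norm((x-B)[:2]) for x in(Ca,Cb)])
s=r.get_state();q=s["ee_rot"];R=Ro.from_quat(np.r_[q[1:],q[0]]).as_matrix();print(R.round(3))
print("slide to above B:",R.T@(np.array([B[0],B[1],s["tcp_pos"][2]])-s["tcp_pos"]))
```

```text
buttons [534.22579319 -24.84950102  91.        ] 30.693290707654267
to endboard 149.20366375795592 angle 86.0514716103235
edge normal angle 85.24985236920169
83.3204034161285
collar dist ends [np.float64(36.20433999266498), np.float64(56.886062931082805)]
[[-0.961  0.277 -0.   ]
 [ 0.277  0.961 -0.001]
 [ 0.    -0.001 -1.   ]]
slide to above B: [-5.20232525e+02 -4.75519034e+02  4.77153817e-01]
```

```bash
python3 -m crank '[{"grip":1,"slide":[-0.26,-0.238,0],"spin":1.0},{"grip":1,"slide":[-0.26,-0.238,0],"spin":1.0},{"grip":1,"slide":[-0.26,-0.238,0],"spin":1.0},{"grip":1,"slide":[-0.26,-0.238,0],"spin":1.0},{"grip":1,"slide":[-0.26,-0.238,0],"spin":1.0},{"grip":1,"slide":[-0.52,-0.4755,0],"spin":1.0},{"grip":1,"slide":[-0.52,-0.4755,0],"spin":1.0},{"grip":1,"slide":[-0.52,-0.4755,0],"spin":1.367}]'
cat > go.py <<'E'
import sys
from h import *
from scipy.spatial.transform import Rotation as Ro
s=r.get_state();q=s["ee_rot"];R=Ro.from_quat(np.r_[q[1:],q[0]]).as_matrix()
T=np.array([float(x) for x in sys.argv[1:4]])
print("tcp",s["tcp_pos"],"slide",(R.T@(T-s["tcp_pos"])).round(1),"spin",(np.arctan2(R[1,1],R[0,1])-np.radians(float(sys.argv[4]))).round(4),"tilt",R[:,2].round(4))
E
python3 go.py 534 -25 218 -4.4
```

```text
clock: 1.0
tcp_pos: [375.6, 233.5, 218.7]
ee_rot: [0.0, 0.657, 0.753, 0.0]
contact_force: [0.8, -0.4, 0.2]
opening: 1.002
tcp [375.56403123 233.46698642 218.72036858] slide [-277.5  122.     0.7] spin 0.2126 tilt [ 5.e-04  2.e-04 -1.e+00]
```

```bash
python3 -m crank '[{"grip":1,"slide":[-0.275,0.121,0],"spin":0.21},{"grip":1,"slide":[-0.275,0.121,0],"spin":0.21},{"grip":1,"slide":[-0.275,0.121,0],"spin":0.21},{"grip":1,"slide":[-0.275,0.121,0],"spin":0.21},{"grip":1,"slide":[-0.275,0.121,0],"spin":0.21},{"grip":1,"slide":[-0.275,0.121,0],"spin":0.21},{"grip":1,"slide":[-0.275,0.121,0],"spin":0.21},{"grip":1,"slide":[-0.275,0.121,0],"spin":0.21}]'
python3 go.py 534 -25 218 -4.4
python3 - <<'E'
from h import *
d=r.get_image("wrist");print({k:np.round(v,3).tolist() for k,v in d.items() if k!="image"});cv2.imwrite("pics/w1.png",d["image"][...,::-1])
E
```

```text
clock: 1.8
tcp_pos: [533.1, -21.1, 218.0]
ee_rot: [-0.001, 0.732, 0.681, -0.0]
contact_force: [-1.4, 0.3, 0.3]
opening: 1.001
tcp [533.05434306 -21.06534446 217.96789887] slide [-3.9  1.2 -0. ] spin 0.0043 tilt [-1.5e-03  5.0e-04 -1.0e+00]
{'fx': 367.701, 'fy': 367.701, 'cx': 278.9, 'cy': 209.058, 'hand_eye': [[-0.0, -0.97, -0.242, 67.425], [1.0, -0.0, -0.001, 0.602], [0.001, -0.242, 0.97, -165.54], [0.0, 0.0, 0.0, 1.0]]}
```

View pics/w1.png

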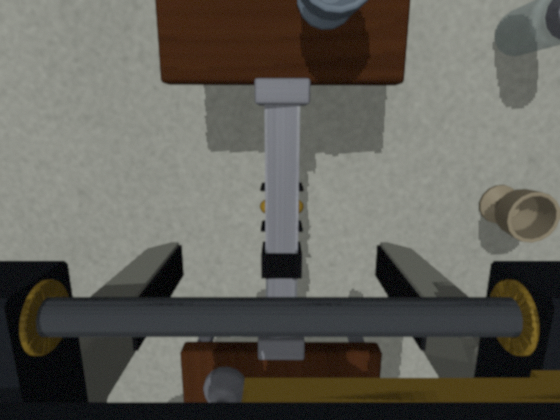

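Wrist view: buttons at about (264,206) and (300,206), ribs at rows 186 and 227, collar at rows 243–277. The tool x axis points along the lengthening direction.

Run:
```python
from h import *
from scipy.spatial.transform import Rotation as Ro
s=r.get_state();q=s["ee_rot"];R=Ro.from_quat(np.r_[q[1:],q[0]]).as_matrix()
d=r.get_image("wrist");H=d["hand_eye"];im=d["image"].astype(int)
Rw=R@H[:3,:3];cw=R@H[:3,3]+s["tcp_pos"]; D=dict(d,R=Rw.T,t=-Rw.T@cw)
sub=im[150:290,245:320]
m=(sub[...,0]-sub[...,2]>40)
n,l,st,ce=cv2.connectedComponentsWithStats(m.astype(np.uint8))
for i in range(1,n):print("brass",st[i],ce[i]+[245,150])
P=[ray(D,*(ce[i]+[245,150]),91) for i in range(1,n) if st[i,4]>8]
for p in P: print(p)
g=im.sum(2)/3
print("col255-310 row206",g[206,256:310].astype(int))
print("rows, mid col 282",[(v,int(g[v,276:289].mean())) for v in range(236,286)])
print("rows at collar side col266/298",[(v,int(g[v,264:267].mean()),int(g[v,299:301].mean())) for v in range(180,282,1)])
B=np.mean(P,0)
# sleeve axis: midpoints between bright edges at rows 130 and 230 (top z=104)
pts=[]
for v in range(115,180,5):
    row=g[v]; dd=np.diff(row[255:310]); a=255+dd[:27].argmax()+.5; b=255+27+dd[27:].argmin()+.5; pts.append(ray(D,(a+b)/2,v,104)[:2])
pts=np.array(pts);f=cv2.fitLine(pts.astype(np.float32),2,0,.01,.01).ravel();print("axis ang",np.degrees(np.arctan2(f[1],f[0])),f)
```

```text
brass [16 52  5 11 38] [262.84210526 207.28947368]
brass [54 53  4 10 31] [300.58064516 207.16129032]
[519.61780793 -23.21634804  91.        ]
[550.47525373 -25.30032333  91.        ]
col255-310 row206 [142 139 140 135 116  93  87  91 101 117 127 131 128 120 119 119 118 117
 118 117 120 123 122 120 118 121 122 121 121 120 118 119 119 118 119 120
 120 120 121 120 125 127 114  99  87  78  71  77  91  99 109 126 140 142]
rows, mid col 282 [(236, 119), (237, 119), (238, 119), (239, 120), (240, 119), (241, 119), (242, 119), (243, 119), (244, 119), (245, 119), (246, 119), (247, 119), (248, 119), (249, 119), (250, 119), (251, 119), (252, 118), (253, 109), (254, 83), (255, 42), (256, 14), (257, 12), (258, 14), (259, 14), (260, 12), (261, 12), (262, 12), (263, 14), (264, 12), (265, 15), (266, 12), (267, 14), (268, 11), (269, 14), (270, 11), (271, 12), (272, 14), (273, 13), (274, 14), (275, 13), (276, 13), (277, 15), (278, 30), (279, 66), (280, 99), (281, 115), (282, 119), (283, 118), (284, 119), (285, 118)]
rows at collar side col266/298 [(180, 141, 111), (181, 143, 108), (182, 141, 107), (18
[... 925 characters left out ...]
 (241, 134, 98), (242, 118, 86), (243, 90, 67), (244, 74, 54), (245, 72, 48), (246, 71, 43), (247, 69, 42), (248, 70, 36), (249, 69, 37), (250, 69, 31), (251, 63, 27), (252, 57, 23), (253, 50, 19), (254, 35, 14), (255, 19, 16), (256, 16, 14), (257, 16, 17), (258, 13, 13), (259, 15, 10), (260, 15, 12), (261, 16, 13), (262, 16, 16), (263, 18, 17), (264, 15, 18), (265, 15, 16), (266, 14, 21), (267, 17, 13), (268, 16, 18), (269, 12, 14), (270, 16, 17), (271, 14, 14), (272, 18, 12), (273, 15, 21), (274, 16, 18), (275, 14, 17), (276, 11, 19), (277, 17, 19), (278, 34, 28), (279, 74, 52), (280, 112, 81), (281, 130, 97)]
axis ang -89.61145 [ 6.7813634e-03 -9.9997699e-01  5.4016907e+02  2.6641565e+01]
```

```bash
python3 go.py 534.7 -24.6 72.2 -4.0
python3 - <<'E'
from h import *
from scipy.spatial.transform import Rotation as Ro
s=r.get_state();q=s["ee_rot"];R=Ro.from_quat(np.r_[q[1:],q[0]]).as_matrix()
d=r.get_image("wrist");H=d["hand_eye"]
Rw=R@H[:3,:3];cw=R@H[:3,3]+s["tcp_pos"]; D=dict(d,R=Rw.T,t=-Rw.T@cw)
B=np.array([535.05,-24.26])
for v,z in((254.3,107.5),(279,107.5),(254.3,104),(187.5,91),(227,91)):print(v,z,(ray(D,282,v,z)[:2]-B)@R[:2,0])
E
```

```text
tcp [532.70677121 -19.31774254 218.41818815] slide [ -5.2   2.5 146.2] spin 0.0002 tilt [-7.e-04  5.e-04 -1.e+00]
254.3 107.5 -34.10386696437735
279 107.5 -55.469065789859
254.3 104 -35.44849901239726
187.5 91 17.04202927021242
227 91 -16.312727554023777
```

Run:
```python
from h import *
z=[];
for _ in range(4):
    z.append(r.get_state()["tcp_pos"]); d=r.get_image("wrist")
print(np.array(z).round(1));z=np.mean(z,0);print(z)
H=d["hand_eye"];D=dict(d,R=H[:3,:3].T,t=-H[:3,:3].T@H[:3,3])
for u,v in((262.84,207.29),(300.58,207.16),(263,187.5),(263,227)):print(ray(D,u,v,z[2]-91).round(2))
```

```text
[[532.7 -19.  218.6]
 [532.8 -18.8 218.8]
 [532.9 -18.8 218.9]
 [532.9 -18.9 218.9]]
[532.79815256 -18.86340953 218.80745576]
[ -4.36 -12.79 127.81]
[ -4.26  18.2  127.81]
[ 12.15 -12.48 127.81]
[-21.25 -12.84 127.81]
```

```bash
cat > bt.py <<'E'
from h import *
s=r.get_state();d=r.get_image("wrist");im=d["image"].astype(int)
z=s["tcp_pos"][2]; H=d["hand_eye"];D=dict(d,R=H[:3,:3].T,t=-H[:3,:3].T@H[:3,3])
sub=im[150:290,245:320]
n,l,st,ce=cv2.connectedComponentsWithStats((sub[...,0]-sub[...,2]>40).astype(np.uint8))
for i in range(1,n):
    if st[i,4]>8: c=ce[i]+[245,150]; print(c,st[i,4],ray(D,*c,z-91).round(2))
g=im.sum(2)/3
for v in(125,235):print(v,g[v,258:308].astype(int))
print(s["tcp_pos"],s["contact_force"])
E
python3 bt.py
```

```text
[262.6  208.15] 40 [ -5.13 -13.   127.96]
[300.28125 208.28125] 32 [ -5.25  17.98 127.96]
125 [ 99  99 100  98 100  99 107 129 139 137 129 125 125 126 125 122 121 122
 124 129 128 127 126 126 127 129 128 126 125 124 126 124 124 125 123 124
 122 125 128 139 146 141 123 105 101 100  99  97  96  95]
235 [144 143 142 139 137 139 140 142 142 133 123 120 119 119 119 118 120 120
 123 124 119 119 120 121 120 117 118 118 119 120 118 120 120 121 123 122
 123 131 135 128 110  99  97  97  99  99  99  99  99 102]
[532.97874218 -19.04767251 218.96181239] [ 0.18866412  0.9052403  -0.74176862]
```

```bash
python3 -m crank '[{"grip":1,"slide":[-0.0053,0.0025,0.03],"spin":0},{"grip":1,"slide":[-0.0053,0.0025,0.06],"spin":0},{"grip":1,"slide":[-0.0053,0.0025,0.09],"spin":0},{"grip":1,"slide":[-0.0053,0.0025,0.12],"spin":0},{"grip":1,"slide":[-0.0053,0.0025,0.1465],"spin":0},{"grip":1,"slide":[-0.0053,0.0025,0.1465],"spin":0},{"grip":1,"slide":[-0.0053,0.0025,0.1465],"spin":0},{"grip":1,"slide":[-0.0053,0.0025,0.1465],"spin":0}]'
python3 - <<'E'
from h import *
d=r.get_image("wrist");cv2.imwrite("pics/w2.png",d["image"][...,::-1]);s=r.get_state();print(s["tcp_pos"],s["contact_force"])
E
```

```text
clock: 3.0
tcp_pos: [536.7, -25.6, 74.3]
ee_rot: [0.001, 0.731, 0.682, 0.001]
contact_force: [-0.4, 0.2, 1.0]
opening: 1.002
[536.93874967 -25.6646808   74.43824455] [-0.440384   -0.33244466  0.2722462 ]
```

View pics/w2.png

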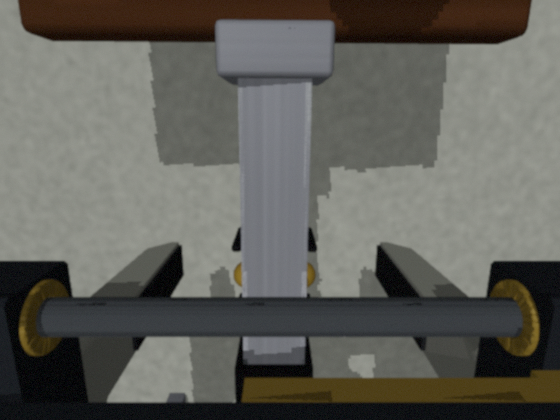

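The buttons are at (240,275) and (310,275), between the open fingers. I'll compute the residual offset.

Run:
```python
from h import *
d=r.get_image("wrist");s=r.get_state();im=d["image"].astype(int)
H=d["hand_eye"];D=dict(d,R=H[:3,:3].T,t=-H[:3,:3].T@H[:3,3]);z=s["tcp_pos"][2]
sub=im[250:296,220:330]
n,l,st,ce=cv2.connectedComponentsWithStats((sub[...,0]-sub[...,2]>40).astype(np.uint8))
for i in range(1,n):
    if st[i,4]>15: c=ce[i]+[220,250]; print(c,st[i],ray(D,*c,z-91).round(2))
g=im.sum(2)/3
print(g[270:300,238:241].mean(1).astype(int), g[225:255,313:316].mean(1).astype(int))
print(s["tcp_pos"])
```

```text
[237.45378151 274.18487395] [ 14  14   7  22 119] [  0.94 -17.61 -16.71]
[309.62096774 274.08870968] [ 87  14   8  21 124] [  0.98  13.89 -16.71]
[ 94  95  96  98  97  97  98  97  95  95  94  89  87  87  91 106 126 140
 145 145 144 142 131 108  86  72  58  40  36  35] [104 101 102 100  99  98 100  98  95  92  86  78  74  67  58  54  55  51
  46  37  28  21  17  22  21  42  71  93 101 103]
[536.83393714 -25.72411066  74.28929874]
```

```bash
python3 -m crank '[{"grip":1,"slide":[0.0008,-0.002,0.002],"spin":0},{"grip":1,"slide":[0.0008,-0.002,0.002],"spin":0},{"grip":0,"slide":[0.0008,-0.002,0.002],"spin":0},{"grip":-0.1,"slide":[0.0008,-0.002,0.002],"spin":0},{"grip":-0.1,"slide":[0.0008,-0.002,0.002],"spin":0},{"grip":-0.1,"slide":[0.0008,-0.002,0.002],"spin":0},{"grip":-0.1,"slide":[0.0008,-0.002,0.002],"spin":0},{"grip":-0.1,"slide":[0.0008,-0.002,0.002],"spin":0}]'
python3 - <<'E'
from h import *
d=r.get_image("wrist");cv2.imwrite("pics/w3.png",d["image"][200:,130:430,::-1]);s=r.get_state();print(s["tcp_pos"],s["contact_force"],s["opening"]*93)
E
```

```text
clock: 3.9
tcp_pos: [533.4, -24.7, 70.1]
ee_rot: [-0.0, 0.731, 0.682, -0.0]
contact_force: [0.8, -0.3, 0.4]
opening: 0.535
[533.37295829 -24.65702564  70.11792851] [-0.28547548 -0.02735594 -0.05991282] 45.81427580737475
```

View pics/w3.png

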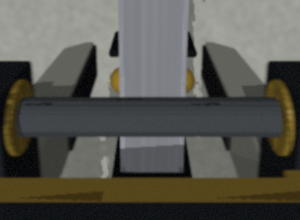

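Fingers straddle the buttons (crop: finger edges about 97 and 205, sleeve 118–188, buttons at 115 and 190), within about 0.7 mm of centre. I'll nudge and close.

```bash
python3 -m crank '[{"grip":-0.1,"slide":[0,0.0007,-0.0015],"spin":0},{"grip":-0.2,"slide":[0,0.0007,-0.0015],"spin":0},{"grip":-0.3,"slide":[0,0.0007,-0.0015],"spin":0},{"grip":-0.4,"slide":[0,0.0007,-0.0015],"spin":0},{"grip":-1,"slide":[0,0.0007,-0.0015],"spin":0},{"grip":-1,"slide":[0,0.0007,-0.0015],"spin":0},{"grip":-1,"slide":[0,0.0007,-0.0015],"spin":0},{"grip":-1,"slide":[0,0.0007,-0.0015],"spin":0}]'
python3 - <<'E'
from h import *
d=r.get_image("wrist");s=r.get_state();print(s["tcp_pos"],s["contact_force"],s["opening"]*93)
E
```

```text
clock: 4.75
tcp_pos: [534.7, -24.8, 71.8]
ee_rot: [0.0, 0.731, 0.682, 0.0]
contact_force: [5.7, 0.2, -2.4]
opening: 0.278
[534.69009326 -24.74520089  71.79759642] [ 5.49977653 -0.18688202 -1.98073595] 25.851689385935746
```

Opening of 25.9 mm means the buttons are flush. I'll start the pull gently.

```bash
python3 -m crank '[{"grip":-1,"slide":[0.001,0,0],"spin":0},{"grip":-1,"slide":[0.002,0,0],"spin":0},{"grip":-1,"slide":[0.003,0,0],"spin":0},{"grip":-1,"slide":[0.004,0,0],"spin":0},{"grip":-1,"slide":[0.006,0,0],"spin":0},{"grip":-1,"slide":[0.008,0,0],"spin":0},{"grip":-1,"slide":[0.010,0,0],"spin":0},{"grip":-1,"slide":[0.010,0,0],"spin":0}]'; python3 bt.py | tail -1
```

```text
clock: 5.6
tcp_pos: [535.4, -15.5, 71.8]
ee_rot: [0.001, 0.732, 0.682, 0.0]
contact_force: [4.3, -3.2, -2.1]
opening: 0.276
[535.39956016 -15.46442631  71.82399223] [ 4.25863265 -3.21801905 -2.14308788]
```

```bash
cat > bd.py <<'E'
from h import *
s=r.get_state();d=r.get_image("top"); hsv=cv2.cvtColor(d["image"],cv2.COLOR_RGB2HSV)
m=cv2.inRange(hsv,(0,60,15),(18,255,120)); m[:,:215]=0;m[:,335:]=0;m[:170]=0
c=max(cv2.findContours(m,0,2)[0],key=cv2.contourArea);b=cv2.boxPoints(cv2.minAreaRect(c));P=np.array([ray(d,u,v,100) for u,v in b]);C=P.mean(0)
print("board",C.round(1),"travel est",((C-[544.5,124,100])@[.07,.9976,0]).round(1),"tcp",s["tcp_pos"].round(1),"F",s["contact_force"].round(1),"open",round(s["opening"]*93,1))
e=b[0]-b[3]; cup=cv2.inRange(hsv,(95,40,40),(125,255,255))
E
python3 bd.py
```

```text
board [545.2 133.4 100. ] travel est 9.4 tcp [535.4 -15.5  71.8] F [ 5.9 -3.4 -3.4] open 25.9
```

```bash
python3 -m crank '[{"grip":-1,"slide":[0.003,0,0],"spin":0},{"grip":-1,"slide":[0.006,0,0],"spin":0},{"grip":-1,"slide":[0.009,0,0],"spin":0},{"grip":-1,"slide":[0.012,0,0],"spin":0},{"grip":-1,"slide":[0.015,0,0],"spin":0},{"grip":-1,"slide":[0.018,0,0],"spin":0},{"grip":-1,"slide":[0.021,0,0],"spin":0},{"grip":-1,"slide":[0.024,0,0],"spin":0}]'; python3 bd.py
```

```text
clock: 6.5
tcp_pos: [537.2, 8.1, 71.8]
ee_rot: [0.001, 0.732, 0.682, -0.0]
contact_force: [6.5, -6.1, -3.0]
opening: 0.279
board [546.9 156.6 100. ] travel est 32.7 tcp [537.2   8.1  71.8] F [ 6.5 -6.1 -3. ] open 25.9
```

```bash
python3 -m crank '[{"grip":-1,"slide":[0.002,0,0],"spin":0},{"grip":-1,"slide":[0.004,0,0],"spin":0},{"grip":-1,"slide":[0.006,0,0],"spin":0},{"grip":-1,"slide":[0.006,0,0],"spin":0}]'; for i in 1 2 ; do python3 -m crank '[{"grip":-1,"slide":[0.0005,0,0],"spin":0},{"grip":-1,"slide":[0.001,0,0],"spin":0}]'|grep -E "tcp|contact"; done
```

```text
clock: 6.95
tcp_pos: [537.7, 15.0, 71.8]
ee_rot: [0.001, 0.732, 0.682, 0.001]
contact_force: [7.0, -1.1, -3.6]
opening: 0.275
tcp_pos: [537.8, 15.5, 71.8]
contact_force: [6.6, -2.7, -3.1]
tcp_pos: [537.9, 16.6, 71.8]
contact_force: [5.9, -2.5, -3.0]
```

```bash
python3 -m crank '[{"grip":-1,"slide":[0.0005,0,0],"spin":0},{"grip":-1,"slide":[0.001,0,0],"spin":0}]'|grep -E "tcp|contact"; python3 -m crank '[{"grip":-1,"slide":[0.0005,0,0],"spin":0},{"grip":-1,"slide":[0.0005,0,0],"spin":0}]'|grep -E "tcp|contact"
```

```text
tcp_pos: [537.9, 17.7, 71.8]
contact_force: [6.5, -1.8, -3.1]
tcp_pos: [538.0, 18.5, 71.8]
contact_force: [7.8, -0.8, -3.8]
```

```bash
python3 -m crank '[{"grip":-1,"slide":[0.0005,0,0],"spin":0},{"grip":-1,"slide":[0.0005,0,0],"spin":0}]'|grep -E "tcp|contact"; python3 -m crank '[{"grip":-1,"slide":[0.0005,0,0],"spin":0},{"grip":-1,"slide":[0.0005,0,0],"spin":0}]'|grep -E "tcp|contact"
```

```text
tcp_pos: [538.0, 19.1, 71.8]
contact_force: [7.6, 0.4, -4.3]
tcp_pos: [538.1, 19.8, 71.8]
contact_force: [7.9, -0.4, -3.1]
```

Friction has dropped to about zero at 44 mm travel, as it would when the buttons enter the collar holes. I'll look for brass there.

```bash
python3 bd.py
python3 - <<'E'
from h import *
d=r.get_image("wrist");w=d["image"]
t=r.get_image("top")["image"][200:270,310:410]
cv2.imwrite("pics/c4.png",np.vstack([cv2.resize(cv2.convertScaleAbs(t,alpha=1.6),(560,392),interpolation=2),cv2.resize(w[280:,:],(560,140))])[...,::-1])
E
```

```text
board [547.9 168.2 100. ] travel est 44.4 tcp [538.1  19.8  71.8] F [ 7.9 -0.4 -3.1] open 25.5
```

View pics/c4.png

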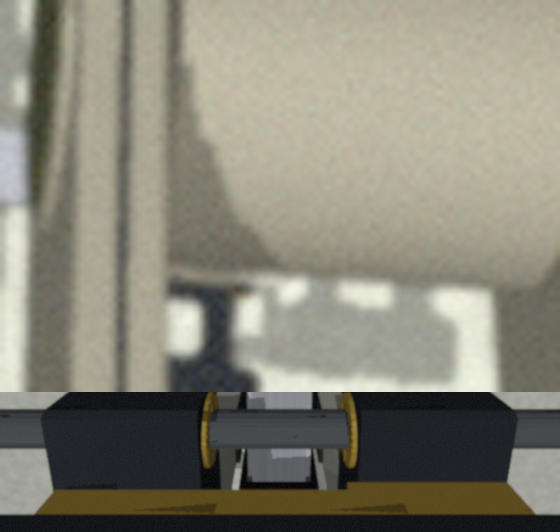

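```bash
python3 -m crank '[{"grip":-1,"slide":[0.0005,0,0],"spin":0},{"grip":-1,"slide":[0.0005,0,0],"spin":0}]'|grep -E "tcp|contact"
python3 - <<'E'
from h import *
d=r.get_image("side");im=d["image"]
x,y=map(int,proj(d,np.array([534.5,-24.6,91])));print(x,y)
k=im[y-40:y+40,x-50:x+50];cv2.imwrite("pics/s5.png",cv2.resize(cv2.convertScaleAbs(k,alpha=1.6),(700,560),interpolation=2)[...,::-1])
print([r.get_state()["contact_force"].round(1)])
E
```

```text
tcp_pos: [538.1, 20.1, 71.8]
contact_force: [7.5, -0.6, -4.2]
303 164
[array([ 6.7, -0.3, -3.7])]
```

View pics/s5.png

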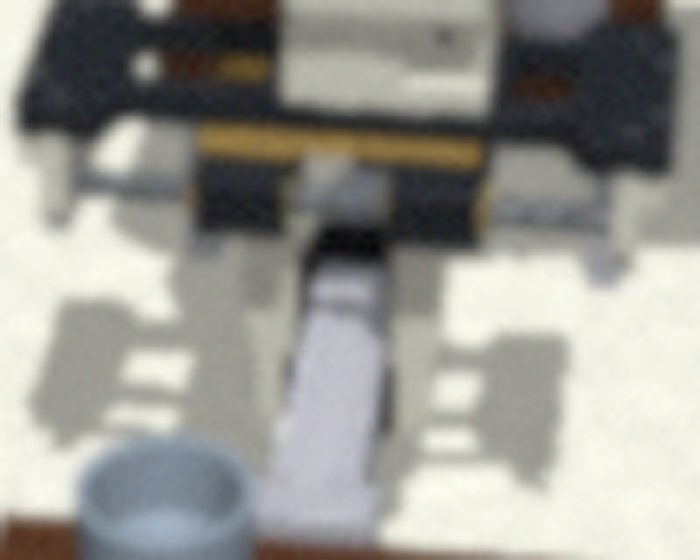

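The fingers hide the collar sides; the cup stands. Small steps continue, watching for the hard stop.

```bash
python3 -m crank '[{"grip":-1,"slide":[0.0005,0,0],"spin":0},{"grip":-1,"slide":[0.0005,0,0],"spin":0}]'|grep -E "tcp|contact"; python3 bd.py
```

```text
tcp_pos: [538.1, 20.3, 71.8]
contact_force: [7.2, -2.2, -4.0]
board [547.9 169.2 100. ] travel est 45.3 tcp [538.1  20.3  71.8] F [ 7.2 -2.2 -4. ] open 25.6
```

```bash
python3 -m crank '[{"grip":-1,"slide":[0.0005,0,0],"spin":0},{"grip":-1,"slide":[0.0005,0,0],"spin":0}]'|grep -E "tcp|contact"; python3 bd.py
```

```text
tcp_pos: [538.2, 20.7, 71.9]
contact_force: [7.5, -0.9, -3.7]
board [548.1 169.7 100. ] travel est 45.8 tcp [538.2  20.7  71.9] F [ 7.5 -0.9 -3.7] open 25.5
```

```bash
python3 -m crank '[{"grip":-1,"slide":[0.0005,0,0],"spin":0},{"grip":-1,"slide":[0.0005,0,0],"spin":0}]'|grep -E "tcp|contact"; python3 bd.py
```

```text
tcp_pos: [538.2, 21.2, 71.8]
contact_force: [6.6, -2.7, -3.7]
board [547.9 169.9 100. ] travel est 46.0 tcp [538.2  21.2  71.8] F [ 6.6 -2.7 -3.7] open 25.8
```

```bash
python3 -m crank '[{"grip":-1,"slide":[0.0005,0,0],"spin":0},{"grip":-1,"slide":[0.0005,0,0],"spin":0}]'|grep -E "tcp|contact"; python3 bd.py
```

```text
tcp_pos: [538.2, 21.7, 71.8]
contact_force: [7.3, -2.8, -4.1]
board [548.1 170.1 100. ] travel est 46.3 tcp [538.2  21.7  71.8] F [ 7.3 -2.8 -4.1] open 25.9
```

```bash
python3 -m crank '[{"grip":-1,"slide":[0.0005,0,0],"spin":0},{"grip":-1,"slide":[0.0005,0,0],"spin":0}]'|grep -E "tcp|contact"; python3 bd.py
```

```text
tcp_pos: [538.3, 22.2, 71.8]
contact_force: [7.3, -2.1, -3.3]
board [548.1 170.7 100. ] travel est 46.9 tcp [538.3  22.2  71.8] F [ 7.3 -2.1 -3.3] open 25.8
```

```bash
python3 -m crank '[{"grip":-1,"slide":[0.0005,0,0],"spin":0},{"grip":-1,"slide":[0.0005,0,0],"spin":0}]'|grep -E "tcp|contact"; python3 bd.py
```

```text
tcp_pos: [538.3, 22.4, 71.8]
contact_force: [7.6, -3.9, -3.0]
board [548.  170.9 100. ] travel est 47.0 tcp [538.3  22.4  71.8] F [ 7.6 -3.9 -3. ] open 25.9
```

```bash
python3 -m crank '[{"grip":-1,"slide":[0.0005,0,0],"spin":0},{"grip":-1,"slide":[0.0005,0,0],"spin":0}]'|grep -E "tcp|contact"; python3 bd.py
```

```text
tcp_pos: [538.3, 22.5, 71.8]
contact_force: [5.4, -5.0, -3.7]
board [548.2 171.2 100. ] travel est 47.3 tcp [538.3  22.5  71.8] F [ 5.4 -5.  -3.7] open 25.5
```

```bash
python3 -m crank '[{"grip":-1,"slide":[0.0005,0,0],"spin":0},{"grip":-1,"slide":[0.0005,0,0],"spin":0}]'|grep -E "tcp|contact"; python3 bd.py
```

```text
tcp_pos: [538.3, 22.6, 71.8]
contact_force: [5.8, -6.5, -2.5]
board [548.1 171.6 100. ] travel est 47.8 tcp [538.3  22.6  71.8] F [ 5.8 -6.5 -2.5] open 25.4
```

Motion has stopped and force climbs steadily (6.5 N, above sliding friction), so it looks locked. I'll relieve the load and probe the backward side to confirm.

```bash
python3 -m crank '[{"grip":-1,"slide":[-0.001,0,0],"spin":0},{"grip":-1,"slide":[-0.002,0,0],"spin":0},{"grip":-1,"slide":[-0.0025,0,0],"spin":0},{"grip":-1,"slide":[-0.0025,0,0],"spin":0}]'|grep -E "tcp|contact";python3 -m crank '[{"grip":-1,"slide":[-0.0005,0,0],"spin":0},{"grip":-1,"slide":[-0.001,0,0],"spin":0},{"grip":-1,"slide":[-0.001,0,0],"spin":0}]'|grep -E "tcp|contact"; python3 bd.py
```

```text
tcp_pos: [538.2, 21.7, 71.8]
contact_force: [7.9, 0.6, -4.2]
tcp_pos: [538.2, 20.8, 71.8]
contact_force: [7.1, 2.1, -3.7]
board [548.  169.6 100. ] travel est 45.8 tcp [538.2  20.8  71.8] F [ 7.1  2.1 -3.7] open 25.9
```

```bash
python3 -m crank '[{"grip":-1,"slide":[-0.0005,0,0],"spin":0},{"grip":-1,"slide":[-0.001,0,0],"spin":0},{"grip":-1,"slide":[-0.001,0,0],"spin":0}]'|grep -E "tcp|contact"; python3 bd.py
```

```text
tcp_pos: [538.1, 20.0, 71.8]
contact_force: [7.6, 2.5, -3.3]
board [548.  168.7 100. ] travel est 44.9 tcp [538.1  20.   71.8] F [ 7.6  2.5 -3.3] open 25.9
```

```bash
python3 -m crank '[{"grip":-1,"slide":[-0.0005,0,0],"spin":0},{"grip":-1,"slide":[-0.001,0,0],"spin":0},{"grip":-1,"slide":[-0.001,0,0],"spin":0}]'|grep -E "tcp|contact"; python3 bd.py
```

```text
tcp_pos: [538.1, 19.8, 71.8]
contact_force: [7.9, 5.0, -3.5]
board [548.  168.1 100. ] travel est 44.2 tcp [538.1  19.8  71.8] F [ 7.9  5.  -3.5] open 25.8
```

The backward side also stops hard: the force-free span is about 2.3 mm, matching ±1 mm play. So it's locked. I'll centre in the play and release.

```bash
python3 -m crank '[{"grip":-1,"slide":[0.001,0.001,0],"spin":0},{"grip":-1,"slide":[0.002,0.001,0],"spin":0},{"grip":-1,"slide":[0.0025,0.001,0],"spin":0},{"grip":-1,"slide":[0.0025,0.001,0],"spin":0}]'|grep -E "tcp|contact"; python3 -m crank '[{"grip":-0.3,"slide":[0,0,0],"spin":0},{"grip":-0.2,"slide":[0,0,0],"spin":0},{"grip":0,"slide":[0,0,0],"spin":0},{"grip":0.2,"slide":[0,0,0],"spin":0},{"grip":0.5,"slide":[0,0,0],"spin":0},{"grip":0.5,"slide":[0,0,0],"spin":0}]'; python3 bd.py
```

```text
tcp_pos: [538.2, 20.9, 71.8]
contact_force: [-1.4, -2.3, 2.7]
clock: 13.0
tcp_pos: [538.3, 21.2, 71.6]
ee_rot: [-0.0, 0.731, 0.682, -0.0]
contact_force: [-0.5, -0.1, 0.2]
opening: 0.692
board [548.  169.6 100. ] travel est 45.7 tcp [538.3  21.2  71.6] F [-0.5 -0.1  0.2] open 64.3
```

Released cleanly. Lift straight up and away, then check.

```bash
python3 -m crank '[{"grip":0.5,"slide":[0,0,-0.03],"spin":0},{"grip":0.5,"slide":[0,0,-0.06],"spin":0},{"grip":0.5,"slide":[0,0,-0.1],"spin":0},{"grip":0.5,"slide":[0,0,-0.15],"spin":0},{"grip":0.5,"slide":[0,0,-0.2],"spin":0},{"grip":0.5,"slide":[0.05,0,-0.22],"spin":0},{"grip":0.5,"slide":[0.05,0,-0.22],"spin":0},{"grip":0.5,"slide":[0.05,0,-0.22],"spin":0}]'
python3 - <<'E'
from h import *
t=r.get_image("top")["image"];w=r.get_image("wrist")["image"]
k=t[185:275,240:430]
cv2.imwrite("pics/e6.png",np.vstack([cv2.resize(cv2.convertScaleAbs(k,alpha=1.6),(633,300),interpolation=2),cv2.resize(w[120:300,90:470],(633,300),interpolation=2)])[...,::-1])
E
```

```text
clock: 13.85
tcp_pos: [542.0, 72.0, 292.2]
ee_rot: [0.0, 0.731, 0.683, 0.0]
contact_force: [-0.1, -0.6, -0.7]
opening: 0.748
```

View pics/e6.png

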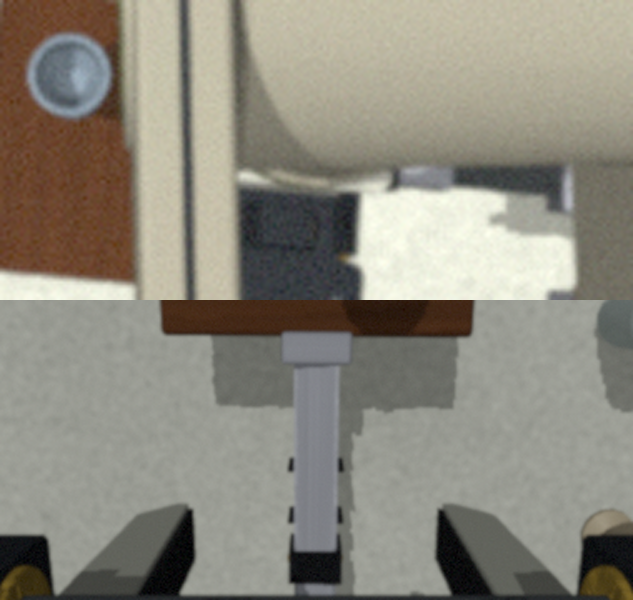

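The cup stands and the sleeve is extended, with no buttons at the first holes. Brass at the collar isn't resolved here; I'll shift back to look at it squarely.

```bash
python3 -m crank '[{"grip":0.5,"slide":[-0.05,0,0.02],"spin":0},{"grip":0.5,"slide":[-0.1,0,0.04],"spin":0},{"grip":0.5,"slide":[-0.12,0,0.04],"spin":0},{"grip":0.5,"slide":[-0.12,0,0.04],"spin":0},{"grip":0.5,"slide":[-0.12,0,0.04],"spin":0}]'|grep tcp
python3 - <<'E'
from h import *
w=r.get_image("wrist")["image"];i=w.astype(int)[100:290,230:330]
n,l,st,ce=cv2.connectedComponentsWithStats((i[...,0]-i[...,2]>22).astype(np.uint8))
for j in range(1,n):
    if st[j,4]>3:print(st[j],ce[j]+[230,100])
cv2.imwrite("pics/e7.png",cv2.resize(w[130:270,210:350],(590,590),interpolation=2)[...,::-1])
E
```

```text
tcp_pos: [532.5, -49.7, 250.3]
```

View pics/e7.png

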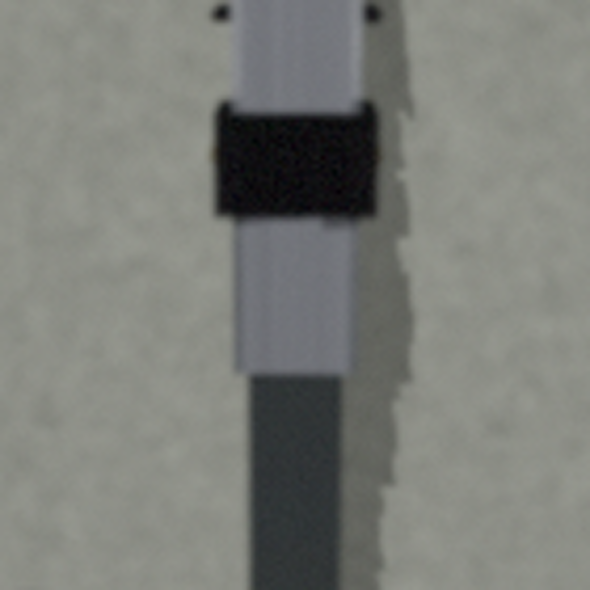

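Faint brass shows on both flanks of the collar, at crop (215,153) and (378,153): both buttons are out. The hand is clear, so I'm handing in.

Run:
```python
from rig import r
s=r.get_state();print(s["clock"],s["contact_force"]);print(r.sign_off())
```

```text
14.5 [-0.33918078 -0.06521678  0.24535897]
the job is handed in; nothing more can be done
None
```

The shelf is one setting longer: I squeezed the two buttons flush and slid the sleeve out about 46 mm until it locked at the stop collar. I then centred it in its play, let go and lifted clear. I handed in at 14.5 s of the 43 s allowed.

- **Lock:** the sleeve stopped both ways, at about 6.5 N forwards and 5 N backwards, well under the 24 N limit. The last close-up shows faint brass on both sides of the collar. The tool moved 2.3–2.8 mm between the stops, a little over the nominal 2 mm, which I put down to give in the pads.
- **False signal:** at about 44 mm the sliding force dropped to almost nothing and looked like an early click. I went on in 0.5 mm steps and the sleeve kept moving for about 3 mm more. In hindsight it may have been the click itself, with the sleeve then crossing its play.
- **Side load:** the grip carried 5–8 N sideways during the slide because it was slightly off centre. It was gone on release.
- **Cup and other things:** the cup was still standing on the end board after release. The tool force was near zero at hand-in. I touched nothing else, but I did not measure the other objects again.

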